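Flasks from the shaker platform to the carrying rack, in reverse order

TASK

Move the four stoppered containers from the steel holders of the shaker platform into the white carrying rack, one per compartment, in reverse order: the one at the robot's left end of the platform goes into the compartment at the robot's right end of the rack, and so on along the row. Keep them upright and set each down gently on its compartment's floor rather than dropping it; leave the dishes, the wash bottle and the beaker where they are.

Things in the scene. Friction and masses are not known exactly. Their poses are not given: they have to be found in the camera images.
- flask_mid (a point): Conical glass flask (150 g) with a flat-topped black rubber stopper, 98 mm high. The point is on its axis half-way up, 49 mm above its base; z up. Base 54 mm across, narrowing to a 26 mm neck at 58 mm; a 32 mm wide glass rim from 70 to 73 mm; the stopper is a straight cylinder 30 mm across from 73 to 98 mm above the base: grip it by the stopper (its middle is 36 mm above this point), not by the sloping glass
- bottle_mid (a point): Slim white plastic bottle (130 g), the tallest, 100 mm high: straight round body 36 mm across up to 82 mm, then a 22 mm wide white cap. The point is on its axis half-way up, 50 mm above its base; z up
- jar_mid (a point): Squat glass jar (160 g) with a wide flat aluminium lid, 64 mm high: body 48 mm across up to 46 mm, lid 50 mm across from 46 to 64 mm. The point is on its axis half-way up, 32 mm above its base; z up
- square_mid (a point): Square amber glass bottle (180 g) with a round black cap, 84 mm high: body 40 x 40 mm up to 62 mm, cap 28 mm across above. The point is on its axis half-way up, 42 mm above its base; z up, x and y square to its flat sides. It starts turned by less than 0.15 rad from its holder
- platform: Aluminium platform plate (taken off a shaker and laid on the bench), 90 x 316 mm, 8 mm thick, carrying the four steel holders in a row. Origin: centre of its underside, on the bench. y runs along the row to the robot's left, x away from the robot (turned by up to 0.15 rad), z up. The holders' centres lie at y = -114, -38, 38 and 114 mm. Fixed
- rack: White plastic carrying rack, 82 x 310 mm, with four square compartments in a row, empty at the start. Origin: centre of its underside, on the bench. y runs along the row to the robot's left, x away from the robot (turned by up to 0.15 rad), z up. Compartment centres at x = 0 and y = -114, -38, 38 and 114 mm, each 70 x 70 mm inside; floor 8 mm and wall tops 20 mm above the origin; walls 6 mm thick. Either the rack or the platform is the one nearer the robot. Fixed
- holder_a: Square steel holder, 74 x 74 mm, screwed to the platform, in which the conical flask stands at the start (the four holders look alike). Origin: centre of its underside. Floor 3 mm above the origin, 2 mm walls reaching 15 mm above the origin; inside 70 x 70 mm. Same axes as the platform. Fixed
- holder_b: Square steel holder, 74 x 74 mm, screwed to the platform, in which the tall white bottle stands at the start (the four holders look alike). Origin: centre of its underside. Floor 3 mm above the origin, 2 mm walls reaching 15 mm above the origin; inside 70 x 70 mm. Same axes as the platform. Fixed
- holder_c: Square steel holder, 74 x 74 mm, screwed to the platform, in which the squat jar stands at the start (the four holders look alike). Origin: centre of its underside. Floor 3 mm above the origin, 2 mm walls reaching 15 mm above the origin; inside 70 x 70 mm. Same axes as the platform. Fixed
- holder_d: Square steel holder, 74 x 74 mm, screwed to the platform, in which the square amber bottle stands at the start (the four holders look alike). Origin: centre of its underside. Floor 3 mm above the origin, 2 mm walls reaching 15 mm above the origin; inside 70 x 70 mm. Same axes as the platform. Fixed
- dishes: Bystander: stack of four round lab dishes, 90 mm across, 55 mm high, loose on the bench. Origin: centre of its underside
- washbottle: Bystander: wash bottle, a large round white plastic bottle standing on the bench away from the platform, 66 mm across, 150 mm high, loose on the bench. Origin: centre of its underside
- beaker: Bystander: empty open glass beaker, 70 mm across the rim, 85 mm high, loose on the bench. Origin: centre of its underside
Things that resemble listed ones, but are neither listed nor needed, are in the scene too. What is shaped like the part that bears bottle_mid but green, red or yellow is not meant.

How it is judged (in metres and radians):
At the end, for the whole second after the job is handed in: Each container stands released, upright (within 0.1 rad) and at rest on the floor of its compartment (height within 5 mm, centre within 20 mm of the compartment's centre along each rack axis); the order along the rack is the reverse of the order of their starting holders along the platform (((y of holder_a in the frame of platform between -0.144 and -0.084 m and y of flask_mid in the frame of rack between 0.094 and 0.134 m) or (y of holder_a in the frame of platform between -0.068 and -0.008 m and y of flask_mid in the frame of rack between 0.018 and 0.058 m) or (y of holder_a in the frame of platform between 0.008 and 0.068 m and y of flask_mid in the frame of rack between -0.058 and -0.018 m) or (y of holder_a in the frame of platform between 0.084 and 0.144 m and y of flask_mid in the frame of rack between -0.134 and -0.094 m)) and x of flask_mid in the frame of rack between -0.02 and 0.02 m and z of flask_mid in the frame of rack between 0.052 and 0.062 m and angle between each of flask_mid, bottle_mid, jar_mid, square_mid's own z axis and vertical below 0.1 rad and linear speed of each of flask, bottle, jar, square below 0.02 m/s and ((y of holder_b in the frame of platform between -0.144 and -0.084 m and y of bottle_mid in the frame of rack between 0.094 and 0.134 m) or (y of holder_b in the frame of platform between -0.068 and -0.008 m and y of bottle_mid in the frame of rack between 0.018 and 0.058 m) or (y of holder_b in the frame of platform between 0.008 and 0.068 m and y of bottle_mid in the frame of rack between -0.058 and -0.018 m) or (y of holder_b in the frame of platform between 0.084 and 0.144 m and y of bottle_mid in the frame of rack between -0.134 and -0.094 m)) and x of bottle_mid in the frame of rack between -0.02 and 0.02 m and z of bottle_mid in the frame of rack between 0.053 and 0.063 m and ((y of holder_c in the frame of platform between -0.144 and -0.084 m and y of jar_mid in the frame of rack between 0.094 and 0.134 m) or (y of holder_c in the frame of platform between -0.068 and -0.008 m and y of jar_mid in the frame of rack between 0.018 and 0.058 m) or (y of holder_c in the frame of platform between 0.008 and 0.068 m and y of jar_mid in the frame of rack between -0.058 and -0.018 m) or (y of holder_c in the frame of platform between 0.084 and 0.144 m and y of jar_mid in the frame of rack between -0.134 and -0.094 m)) and x of jar_mid in the frame of rack between -0.02 and 0.02 m and z of jar_mid in the frame of rack between 0.035 and 0.045 m and ((y of holder_d in the frame of platform between -0.144 and -0.084 m and y of square_mid in the frame of rack between 0.094 and 0.134 m) or (y of holder_d in the frame of platform between -0.068 and -0.008 m and y of square_mid in the frame of rack between 0.018 and 0.058 m) or (y of holder_d in the frame of platform between 0.008 and 0.068 m and y of square_mid in the frame of rack between -0.058 and -0.018 m) or (y of holder_d in the frame of platform between 0.084 and 0.144 m and y of square_mid in the frame of rack between -0.134 and -0.094 m)) and x of square_mid in the frame of rack between -0.02 and 0.02 m and z of square_mid in the frame of rack between 0.045 and 0.055 m); the robot touches nothing.
It fails at once if a container is tipped by more than 40 degrees or knocked over (angle between any of flask_mid, bottle_mid, jar_mid, square_mid's own z axis and vertical above 0.7 rad).
It fails at once if a container is let go in the air and falls from more than about 3 cm above where it would stand ((contact force between flask and anything else below 0.01 N and height (world z) of flask_mid above 0.085 m and linear speed of flask above 0.35 m/s) or (contact force between bottle and anything else below 0.01 N and height (world z) of bottle_mid above 0.086 m and linear speed of bottle above 0.35 m/s) or (contact force between jar and anything else below 0.01 N and height (world z) of jar_mid above 0.068 m and linear speed of jar above 0.35 m/s) or (contact force between square and anything else below 0.01 N and height (world z) of square_mid above 0.078 m and linear speed of square above 0.35 m/s)).
It fails at once if the dishes, the wash bottle or the beaker are pushed more than 3 cm (distance of any of dishes, washbottle, beaker from where it was at the start of the episode above 0.03 m).
It also fails if it takes over 109 s, if anything falls off the work surface, if the arm or the gripper's body presses on something with over 40 N, if the wrist force passes 120 N, or if a joint passes its speed limit or range.

ROBOT

A 6-joint arm with a two-finger parallel gripper is mounted at the origin on the work surface. World frame = base frame: x ahead of the robot, y to its left, z up, the work surface at z = 0. Lengths are in mm, angles in rad, forces in N, time in s.
With the tool pointing down it reaches from about 350 to 875 mm from the base axis. Payload 4.2 kg.
Tool frame: the origin (TCP) lies midway between the tips of the shut fingers; the grasp point (between the pads) lies 19 mm behind it; z points along the fingers, y is the line along which they close (so a half turn about z gives the same grasp; the last joint's range is limited). The gripper opens to 85 mm and grips with 20 to 120 N. Pads are 22 mm wide; open, the fingers measure 114 mm over their backs; the gripper's body (76 mm by 85 mm) begins 54 mm behind the grasp point. The pads swing forward as they close: fully open they stand 13 mm farther back than shut.
Start: joints at [1.561, 0.385, 0.008, 0, -1.194, -0.259], TCP at [165.952, 602.544, 231.312] pointing down, gripper open.
Joint ranges: [-3.14, 3.14], [-1.21, 2.06], [-1.07, 1.41], [-3.16, 2.05], [-2.99, -0.16], [-3.1, 3.1]. Speed limits (rad/s): [2.79, 2.79, 3.14, 3.14, 3.14, 3.14].

INTERFACE

Orientations are given as a unit quaternion [x, y, z, w].
In Python, from bench import read_state, get_image, job_done gives the robot as it stands.
- The arm moves only by the tool servo_tool, never from a script. Its arguments are lists of equal length, an entry for each row: "rotation": the turn, a rotation vector about the world's x, y, z scaled (see below), a list of three; "slide": the shift along the world's x, y, z scaled (see below), a list of three; "grip": the opening, from -1 (shut) to 1 (fully open). In form: {"rotation": [[rx, ry, rz], ...], "slide": [[tx, ty, tz], ...], "grip": [grip, ...]}. A call has 1 to 8 rows; each row is the pose to reach, as a shift and turn from the pose commanded when the call began, turning the shorter way round; what a row does not reach only later rows make up. The controller multiplies each number of a shift by 0.2 m and each number of a turn by 360 degrees. A row lasts 1/8 s, in which the tool goes at most 62.5 mm and 10.7 degrees, less where a joint would pass 70% of its speed; a pose out of reach is approached as far as the arm can. A call with a number of a shift or a turn outside -1 to 1 is refused whole. A call with a gripper value outside its range is refused whole. The fingers move at their own pace and stop on an object; the grip force is fixed at half the most. Time passes only in rows, so rows that repeat a pose let the fingers close. It gives the time, the measured TCP pose, the force, the opening and the grip force at its end, in the units of the state.
- read_state(): the state, without advancing time (a new reading comes with each control period).
- get_image(name): name is "scene" or "top" or "wrist"; returns a dict with "image" (400x640x3 uint8, red, green, blue), "depth" (400x640 float32, mm along the optical axis (not along the pixel's ray), 0 where there is no reading), "camera_matrix" (3x3 intrinsics, pixels), "k1" (the pictures are not rectified: a ray, as slopes to the right and down, at radius r is drawn at 1 + k1 r^2 times it, then the intrinsics apply), "rvec" (rotation vector, rad) and "tvec" (3), from world to camera coordinates, as OpenCV has them; the wrist camera has in their place "hand_eye" (4x4, takes a point from camera to tool coordinates, whose origin is the TCP and whose axes are the flange's). Camera axes: x right, y down, z forward; pixel columns grow to the right and rows downward; lengths in mm; the calibration is good to about 2 mm. A picture is of the moment at which its call begins: read the wrist's pose just before it.
- job_done(): hands the job in; it is judged then, once.
The state is a dict: "clock": time; "joints": joint angles; "joint_vel": joint speeds; "joint_efforts": joint torques, N m; "position": TCP position; "ee_rot": TCP orientation; "contact_force": force on the tool from outside, world axes, zero at the start; "wrist_torque": the same for the moment, N m; "gripper_width": finger opening in mm; "grasp_force": force on a finger pad.
Only numpy, scipy, OpenCV 4.12 (cv2) and the standard library are available. Lean on these libraries where they do the work, as an engineer would, in place of code of your own. Each camera call takes 0.05 s, during which the arm holds its last target. There are 200 camera calls.

## Working session

There is one attempt and no reset: what is moved stays moved. The work goes in short steps, Python scripts to look and compute and a tool call to move; the robot and the scene stay as the last step left them, time stands still between calls to the robot, and variables do not carry over. Pictures are saved under pics/ and viewed, at most 14 in all, crops included, and the job is handed in when it is done.

Besides the shell and the picture viewer there is one more tool, called as name(argument=value, ...), one argument or row to a line, values as JSON. servo_tool: Moves the arm, as the interface text tells. Shifts and turns lie within -1 to 1; 1 stands for 0.2 m of shift or 360 degrees of turn. Its arguments: {"type":"object","properties":{"rotation":{"type":"array","items":{"type":"array","items":{"type":"number","minimum":-1,"maximum":1}}},"slide":{"type":"array","items":{"type":"array","items":{"type":"number","minimum":-1,"maximum":1}}},"grip":{"type":"array","items":{"type":"number"}}},"required":["rotation","slide","grip"]}

```bash
mkdir -p pics; cat > h.py <<'E'
import numpy as np, cv2
from bench import read_state, get_image
def world(d):
    """HxWx3 world points (mm) for a fixed camera"""
    h,w=d["depth"].shape; K=np.array(d["camera_matrix"],float); k1=d["k1"]
    u,v=np.meshgrid(np.arange(w),np.arange(h))
    n=cv2.undistortPoints(np.stack([u,v],-1).reshape(-1,1,2).astype(float),K,np.array([k1,0,0,0,0.])).reshape(h,w,2)
    z=d["depth"]; P=np.dstack([n*z[...,None],z])
    if "rvec" in d:
        R=cv2.Rodrigues(np.array(d["rvec"],float))[0]; return (P-np.array(d["tvec"]).ravel())@R
    H=np.array(d["hand_eye"]); s=d["state"]
    from scipy.spatial.transform import Rotation as Ro
    T=P@H[:3,:3].T+H[:3,3]; return T@Ro.from_quat(s["ee_rot"]).as_matrix().T+np.array(s["position"])
E
python3 - <<'E'
from h import *
s=read_state(); print(s)
for n in ("scene","top"):
    d=get_image(n); cv2.imwrite(f"pics/{n}1.png",d["image"][...,::-1]); np.save(f"{n}.npy",d,allow_pickle=True)
E
```

```text
{'clock': 0.0, 'joints': array([ 1.56058906e+00,  3.85562613e-01,  6.59983483e-03, -5.58314839e-04,
       -1.19400134e+00, -2.58627059e-01]), 'joint_vel': array([-0.00035315, -0.00112451, -0.00093556,  0.00017821,  0.0005201 ,
        0.001173  ]), 'joint_efforts': array([ 2.11373972e-04, -3.92287660e+01,  1.88396770e+01,  4.18592423e+00,
       -4.58639493e-03,  4.32819945e-06]), 'position': array([165.79853847, 601.98138452, 230.19896344]), 'ee_rot': array([ 9.90965184e-01, -1.34114735e-01, -1.23178923e-04,  1.10769146e-03]), 'contact_force': array([ 0.82876342, -0.5829047 ,  0.01326993]), 'wrist_torque': array([0.04614741, 0.00889558, 0.02382239]), 'grasp_force': 0.0, 'gripper_width': 85.41209085092318}
```

View pics/top1.png

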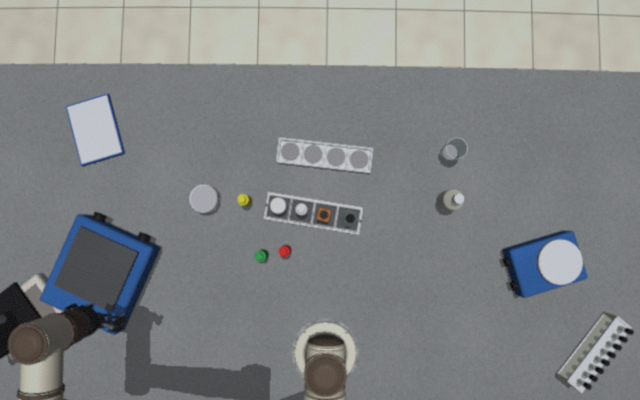

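View pics/scene1.png

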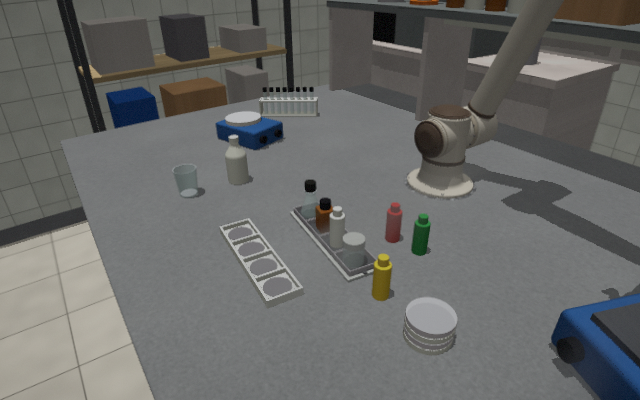

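Top view, with the robot base at (325,350) and +y to the left:
- The platform is the nearer row, around (313,213). From the left it holds the jar (277,205), white bottle (301,209), square amber bottle (324,214) and flask with black stopper (350,217).
- The empty rack is at (325,155).
- The dishes are at (203,198), the wash bottle at (453,200) and the beaker at (455,149).
- Bottle-shaped things are at (301,209) white, (243,200) yellow, (261,256) green and (285,252) red. The white one standing in a holder is bottle_mid.

Next I measure these and crop an enlargement to confirm.

```bash
python3 - <<'E'
from h import *
d=np.load("top.npy",allow_pickle=True).item(); W=world(d)
print("bench z",[W[v,u].round(0) for u,v in((200,100),(320,250),(420,250))])
def rect(u0,u1,v0,v1,zl,zh,nm):
    S=W[v0:v1,u0:u1].reshape(-1,3); S=S[(S[:,2]>zl)&(S[:,2]<zh)]
    r=cv2.minAreaRect(S[:,:2].astype(np.float32)); print(nm,len(S),np.round(r[0],1),np.round(r[1],1),round(r[2],2),S[:,2].mean().round(1)); return r
rect(268,382,128,180,4,35,"rack"); rect(256,370,186,240,4,30,"plat")
for n,(u,v),zl in (("jar",(277,205),55),("bottle",(301,209),60),("square",(324,214),50),("flask",(350,217),60),("yellow",(243,200),60),("red",(285,252),60),("green",(261,256),60),("dish",(203,198),40),("wash",(453,200),60),("beaker",(455,149),30)):
    S=W[v-16:v+16,u-14:u+14].reshape(-1,3); S=S[S[:,2]>zl]
    if len(S): print(n,len(S),S.min(0).round(0),S.max(0).round(0),S.mean(0).round(1))
    
c=d["image"][125:245,255:385,::-1]; cv2.imwrite("pics/crop1.png",cv2.resize(c,None,fx=4.6,fy=4.6,interpolation=cv2.INTER_CUBIC))
print(d["camera_matrix"],d["k1"])
E
```

```text
bench z [array([825., 430.,  -1.]), array([332.,  21.,   3.]), array([ 336., -308.,   -6.])]
rack 2593 [649.   10.8] [169.7 373.8] 0.82 11.0
plat 2254 [454.   47.6] [173.9 370.9] 0.8 11.1
jar 204 [420.   5.  65.] [ 496.  176. 1475.] [471.4 150.  102.1]
bottle 110 [420.   5.  69.] [ 477.   96. 1475.] [460.5  76.8 124.2]
square 165 [420. -12.  63.] [ 467.   31. 1475.] [445.    9.7 106.1]
flask 93 [420. -86.  64.] [ 449.    5. 1475.] [433.8 -63.6 208.3]
yellow 117 [420.   5.  60.] [ 507.  279. 1475.] [486.4 251.5 134.9]
red 113 [313.   5.  60.] [ 420.  147. 1475.] [331.5 128.9  99.9]
green 119 [296.   5.  60.] [ 420.  222. 1475.] [319.6 195.1 145.4]
dish 644 [420.   5.  40.] [ 536.  440. 1475.] [491.7 392.   65.8]
wash 405 [ 420. -420.   60.] [ 528.    5. 1475.] [ 494.9 -375.9  124.8]
beaker 294 [ 420. -437.   30.] [ 695.    5. 1475.] [ 658.8 -400.8   83.5]
[[449.03283632   0.         324.02375682]
 [  0.         449.03283632 202.12173149]
 [  0.           0.           1.        ]] -0.039725748569965885
```

View pics/crop1.png

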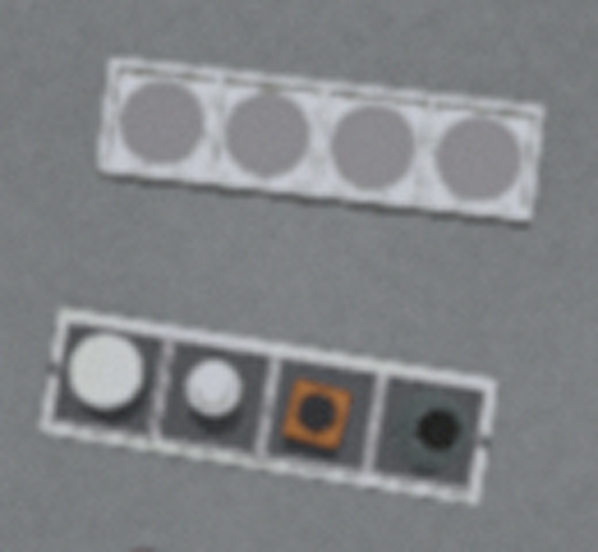

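The crop confirms the order from the left: jar (106,371), white bottle (213,388), square amber (320,412), flask with black stopper (438,430). The rack is empty. Depth has dropouts, so I intersect pixel rays with the known heights instead.

```bash
cat >> h.py <<'E'
def ray(d,px,z):
    n=cv2.undistortPoints(np.array(px,float).reshape(-1,1,2),np.array(d["camera_matrix"]),np.array([d["k1"],0,0,0,0.])).reshape(-1,2)
    R=cv2.Rodrigues(np.array(d["rvec"],float))[0]; C=-R.T@np.array(d["tvec"]).ravel()
    D=np.c_[n,np.ones(len(n))]@R; return C+D*((np.broadcast_to(z,len(n))-C[2])/D[:,2])[:,None]
E
python3 - <<'E'
from h import *
d=np.load("top.npy",allow_pickle=True).item()
f=lambda c:(np.array(c)+.5)/4.6+[255,125]-.5
def fit(c,z,nm):
    p=ray(d,f(c),z)[:,:2]; m=p.mean(0); y=(p[0]-p[1]+p[3]-p[2])/2
    print(nm,m.round(1),"len",np.linalg.norm(y).round(),"wid",np.linalg.norm((p[0]+p[1]-p[2]-p[3])/2).round(),"yaw",np.arctan2(-y[0],y[1]).round(3)); return m,np.arctan2(-y[0],y[1])
R=fit([(110,58),(544,105),(532,220),(98,172)],[20,20,10,10],"rack")
P=fit([(60,310),(497,380),(480,502),(40,432)],8,"plat")
for m,t in (R,P):
    print([ (m+k*np.array([-np.sin(t),np.cos(t)])).round(1).tolist() for k in (114,38,-38,-114)])
print(ray(d,f([(106,371),(213,388),(320,412),(438,430)]),[75,111,95,109]).round(1))
p=ray(d,f([(298,378),(350,390),(336,448),(284,438)]),73)[:,:2]; e=p[0]-p[1]+p[3]-p[2]; print("sq",p.mean(0),np.arctan2(-e[0],e[1]))
W=world(d); ok=d["depth"]>0
for n,(u,v),zl in (("jar",(277,205),62),("bottle",(301,209),90),("square",(324,214),80),("flask",(350,217),90)):
    S=W[v-12:v+12,u-12:u+12][ok[v-12:v+12,u-12:u+12]]; S=S[(S[:,2]>zl)]; print(n,len(S),np.median(S,0).round(1))
E
```

```text
rack [643.1  11.3] len 311.0 wid 81.0 yaw -0.096
plat [452.6  45.4] len 316.0 wid 88.0 yaw -0.144
[[654.0, 124.8], [646.7, 49.1], [639.4, -26.5], [632.1, -102.2]]
[[469.0, 158.3], [458.1, 83.1], [447.1, 7.8], [436.2, -67.4]]
[[473.2 154.6  75. ]
 [461.6  79.8 111. ]
 [447.1   8.9  95. ]
 [436.  -69.4 109. ]]
sq [446.45609856  10.95309266] -0.19437418980975094
jar 200 [472.6 153.2  75. ]
bottle 90 [461.6  78.4  98.8]
square 64 [444.7   9.4  93.8]
flask 77 [436.1 -70.  108.3]
```

servo_tool(
  rotation=[
    [0,0,-0.029],
    [0,0,-0.058],
    [0,0,-0.087],
    [0,0,-0.116],
    [0,0,-0.145],
    [0,0,-0.174],
    [0,0,-0.203],
    [0,0,-0.23],
  ],
  slide=[
    [0.1,-0.12,0],
    [0.2,-0.25,0],
    [0.3,-0.37,0],
    [0.4,-0.5,0],
    [0.5,-0.62,0],
    [0.6,-0.75,0],
    [0.7,-0.87,0],
    [0.8,-1,0],
  ],
  grip=[1,1,1,1,1,1,1,1],
)

```text
clock: 1.1
position: [326.3, 401.5, 230.9]
ee_rot: [-0.653, 0.758, -0.0, -0.0]
contact_force: [-0.6, 0.5, 0.2]
gripper_width: 85.3
grasp_force: 0.0
```

servo_tool(
  rotation=[
    [0,0,0],
    [0,0,0],
    [0,0,0],
    [0,0,0],
    [0,0,0],
    [0,0,0],
    [0,0,0],
    [0,0,0],
  ],
  slide=[
    [0.1,-0.17,0],
    [0.2,-0.35,0],
    [0.3,-0.5,0],
    [0.4,-0.67,0],
    [0.5,-0.84,0],
    [0.6,-0.93,0],
    [0.65,-1,0],
    [0.65,-1,0],
  ],
  grip=[1,1,1,1,1,1,1,1],
)

```text
clock: 2.1
position: [456.1, 201.8, 230.9]
ee_rot: [-0.654, 0.756, 0.0, -0.0]
contact_force: [0.2, -0.3, 0.4]
gripper_width: 85.4
grasp_force: 0.0
```

```bash
python3 - <<'E'
from h import *
s=read_state(); d=get_image("wrist"); d["state"]=s; np.save("w1.npy",d,allow_pickle=True)
cv2.imwrite("pics/w1.png",d["image"][...,::-1])
W=world(d)
for k in range(40,400,80): print([W[k,u].round(0).tolist() if d["depth"][k,u]>0 else None for u in range(60,640,130)])
E
```

```text
[[740.0, -6.0, -0.0], [584.0, 22.0, 1.0], [435.0, 50.0, 23.0], [285.0, 65.0, 0.0], [127.0, 83.0, -1.0]]
[[773.0, 83.0, -1.0], [607.0, 110.0, -0.0], [448.0, 134.0, 11.0], [289.0, 156.0, -1.0], [121.0, 178.0, -1.0]]
[[810.0, 183.0, 0.0], [632.0, 209.0, -0.0], [463.0, 234.0, -1.0], [292.0, 259.0, -1.0], [115.0, 284.0, 1.0]]
[[859.0, 299.0, -1.0], [502.0, 185.0, 278.0], [480.0, 349.0, 0.0], [409.0, 198.0, 279.0], [102.0, 409.0, -1.0]]
[[515.0, 182.0, 319.0], [481.0, 181.0, 323.0], [455.0, 191.0, 316.0], [427.0, 189.0, 323.0], [394.0, 199.0, 319.0]]
```

View pics/w1.png

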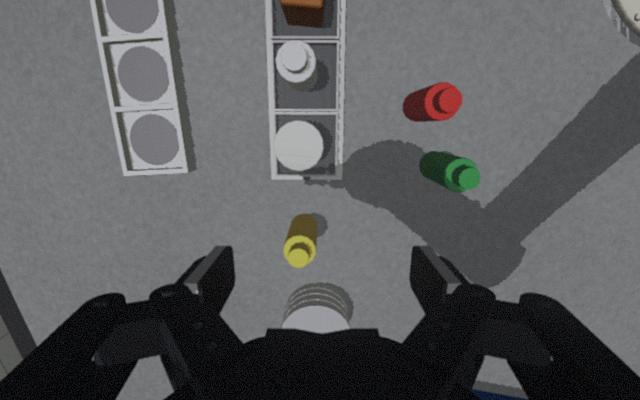

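The wrist view shows the jar lid at (298,145), the bottle cap at (294,58), and the left rack compartments at (153,139) and (143,73), with a corner at (125,173). The platform's near corners are at (272,179) and (342,179).

```bash
cat >> h.py <<'E'
from scipy.spatial.transform import Rotation as Ro
def wray(d,px,z):
    n=cv2.undistortPoints(np.array(px,float).reshape(-1,1,2),np.array(d["camera_matrix"]),np.array([d["k1"],0,0,0,0.])).reshape(-1,2)
    H=np.array(d["hand_eye"]); R=Ro.from_quat(d["state"]["ee_rot"]).as_matrix(); C=R@H[:3,3]+d["state"]["position"]
    D=np.c_[n,np.ones(len(n))]@(R@H[:3,:3]).T; return C+D*((np.broadcast_to(z,len(n))-C[2])/D[:,2])[:,None]
E
python3 - <<'E'
from h import *
d=np.load("w1.npy",allow_pickle=True).item(); W=world(d)
S=W[118:175,268:328].reshape(-1,3); S=S[(S[:,2]>66)&(S[:,2]<85)]; c,r=cv2.minEnclosingCircle(S[:,:2].astype(np.float32)); print("jar",np.median(S,0).round(1),np.round(c,1),round(r,1))
S=W[35:85,270:322].reshape(-1,3); S=S[(S[:,2]>103)&(S[:,2]<120)]; print("bottlecap",len(S),np.median(S,0).round(1))
print(wray(d,[(298,145),(294,58)],[75,111]).round(1))
print("rack floor",wray(d,[(153,139),(143,73),(133,8)],[8,8,8]).round(1))
E
```

```text
jar [472.9 155.8  74.6] [473.4 156.1] 25.0
bottlecap 625 [461.4  81.9 110.4]
[[472.8 155.1  75. ]
 [461.3  82.8 111. ]]
rack floor [[654.3 125.    8. ]
 [645.1  49.3   8. ]
 [637.7 -19.6   8. ]]
```

servo_tool(
  rotation=[
    [0,0,0],
    [0,0,0],
    [0,0,0],
    [0,0,0],
    [0,0,0],
    [0,0,0],
    [0,0,0],
    [0,0,0],
  ],
  slide=[
    [0.085,-0.235,-0.1],
    [0.085,-0.235,-0.3],
    [0.085,-0.235,-0.5],
    [0.085,-0.235,-0.65],
    [0.085,-0.235,-0.77],
    [0.085,-0.235,-0.87],
    [0.085,-0.235,-0.94],
    [0.085,-0.235,-0.94],
  ],
  grip=[1,1,1,1,1,1,1,1],
)

```text
clock: 3.15
position: [472.3, 155.7, 42.6]
ee_rot: [-0.655, 0.756, 0.0, -0.001]
contact_force: [-0.2, 0.5, -0.1]
gripper_width: 85.6
grasp_force: 0.0
```

servo_tool(
  rotation=[
    [0,0,0],
    [0,0,0],
    [0,0,0],
    [0,0,0],
    [0,0,0],
    [0,0,0],
    [0,0,0],
    [0,0,0],
  ],
  slide=[
    [0,0,0],
    [0,0,0],
    [0,0,0],
    [0,0,0],
    [0,0,0],
    [0,0,0],
    [0,0,0],
    [0,0,0],
  ],
  grip=[-1,-1,-1,-1,-1,-1,-1,-1],
)

```text
clock: 4.15
position: [473.7, 156.0, 44.5]
ee_rot: [-0.655, 0.756, -0.0, 0.001]
contact_force: [-1.0, 0.5, 5.7]
gripper_width: 48.3
grasp_force: 61.6
```

servo_tool(
  rotation=[
    [0,0,0],
    [0,0,0],
    [0,0,0],
    [0,0,0],
    [0,0,0],
    [0,0,0],
    [0,0,0],
    [0,0,0],
  ],
  slide=[
    [0,0,0.02],
    [0,0,0.07],
    [0,0,0.17],
    [0,0,0.3],
    [0,0,0.43],
    [0,0,0.54],
    [0,0,0.6],
    [0,0,0.6],
  ],
  grip=[-1,-1,-1,-1,-1,-1,-1,-1],
)

```text
clock: 5.15
position: [473.1, 155.7, 163.9]
ee_rot: [-0.655, 0.756, 0.0, 0.001]
contact_force: [0.4, -0.7, -2.1]
gripper_width: 48.0
grasp_force: 62.2
```

servo_tool(
  rotation=[
    [0,0,0],
    [0,0,0],
    [0,0,0],
    [0,0,0],
    [0,0,0],
    [0,0,0],
    [0,0,0],
    [0,0,0],
  ],
  slide=[
    [0.02,-0.03,0],
    [0.07,-0.1,0],
    [0.14,-0.21,0],
    [0.22,-0.34,0],
    [0.3,-0.48,0],
    [0.38,-0.62,0],
    [0.46,-0.76,0],
    [0.54,-0.9,0],
  ],
  grip=[-1,-1,-1,-1,-1,-1,-1,-1],
)

```text
clock: 6.15
position: [581.4, -26.7, 162.2]
ee_rot: [-0.654, 0.756, 0.0, -0.001]
contact_force: [-0.1, 0.4, -1.3]
gripper_width: 48.5
grasp_force: 62.2
```

servo_tool(
  rotation=[
    [0,0,0],
    [0,0,0],
    [0,0,0],
    [0,0,0],
    [0,0,0],
    [0,0,0],
    [0,0,0],
    [0,0,0],
  ],
  slide=[
    [0.07,-0.11,0],
    [0.14,-0.21,0],
    [0.2,-0.3,0],
    [0.24,-0.36,0],
    [0.256,-0.389,-0.05],
    [0.256,-0.389,-0.15],
    [0.256,-0.389,-0.25],
    [0.256,-0.389,-0.3],
  ],
  grip=[-1,-1,-1,-1,-1,-1,-1,-1],
)

```text
clock: 7.15
position: [631.0, -101.9, 101.4]
ee_rot: [-0.655, 0.756, 0.001, -0.001]
contact_force: [-0.3, 1.0, -2.0]
gripper_width: 48.3
grasp_force: 62.2
```

servo_tool(
  rotation=[
    [0,0,0],
    [0,0,0],
    [0,0,0],
    [0,0,0],
    [0,0,0],
    [0,0,0],
    [0,0,0],
    [0,0,0],
  ],
  slide=[
    [0,0,-0.07],
    [0,0,-0.14],
    [0,0,-0.2],
    [0,0,-0.25],
    [0,0,-0.28],
    [0,0,-0.295],
    [0,0,-0.305],
    [0,0,-0.305],
  ],
  grip=[-1,-1,-1,-1,-1,-1,-1,-1],
)

```text
clock: 8.15
position: [632.3, -102.3, 42.5]
ee_rot: [-0.655, 0.756, -0.0, 0.0]
contact_force: [0.7, 0.2, -2.1]
gripper_width: 48.7
grasp_force: 62.2
```

Not touching yet, so I lower 1.4 mm, release and rise.

servo_tool(
  rotation=[
    [0,0,0],
    [0,0,0],
    [0,0,0],
    [0,0,0],
    [0,0,0],
    [0,0,0],
    [0,0,0],
    [0,0,0],
  ],
  slide=[
    [0,0,-0.004],
    [0,0,-0.007],
    [0,0,-0.007],
    [0,0,-0.007],
    [0,0,-0.007],
    [0,0,-0.007],
    [0,0,-0.007],
    [0,0,-0.007],
  ],
  grip=[-1,-1,0,1,1,1,1,1],
)

```text
clock: 9.15
position: [632.2, -102.3, 40.9]
ee_rot: [-0.655, 0.756, -0.0, -0.0]
contact_force: [0.7, -0.3, -0.9]
gripper_width: 85.6
grasp_force: 0.0
```

servo_tool(
  rotation=[
    [0,0,0],
    [0,0,0],
    [0,0,0],
    [0,0,0],
    [0,0,0],
    [0,0,0],
    [0,0,0],
    [0,0,0],
  ],
  slide=[
    [0,0,0.04],
    [0,0,0.15],
    [0,0,0.35],
    [0,0,0.55],
    [0,0,0.75],
    [-0.05,0.1,0.9],
    [-0.12,0.25,0.95],
    [-0.2,0.4,0.95],
  ],
  grip=[1,1,1,1,1,1,1,1],
)

```text
clock: 10.15
position: [592.3, -21.5, 233.0]
ee_rot: [-0.655, 0.756, -0.001, 0.002]
contact_force: [0.4, -0.5, -0.2]
gripper_width: 85.4
grasp_force: 0.0
```

```bash
python3 - <<'E'
from h import *
s=read_state(); d=get_image("wrist"); d["state"]=s; np.save("w2.npy",d,allow_pickle=True)
cv2.imwrite("pics/w2.png",d["image"][...,::-1])
W=world(d); M=(W[...,2]>66)&(W[...,2]<85)&(abs(W[...,0]-632)<50)&(abs(W[...,1]+102)<50)
S=W[M]; print("jar",np.median(S,0).round(1),np.round(cv2.minEnclosingCircle(S[:,:2].astype(np.float32)),1) if 0 else cv2.minEnclosingCircle(S[:,:2].astype(np.float32)))
E
```

```text
jar [ 631.2 -103.    71.4] ((631.6953735351562, -102.31929016113281), 25.262136459350586)
```

View pics/w2.png

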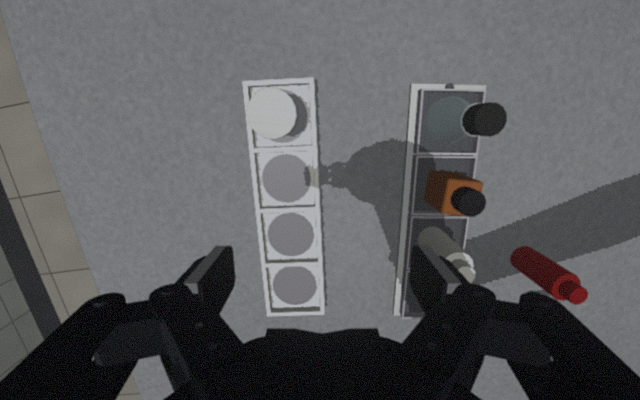

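The jar stands in the right-end compartment at (272,113). The stopper is at (484,119), the amber cap at (468,200), and the rack floors at (287,178), (291,234) and (295,285).

```bash
python3 - <<'E'
from h import *
d=np.load("w2.npy",allow_pickle=True).item(); W=world(d)
for n,c,z0,z1 in (("flask",(436,-69.5),100,118),("sqcap",(446.5,9.5),88,103),("sqbody",(446.5,9.5),64,79),("bottlecap",(461.4,82),103,118)):
    S=W[(W[...,2]>z0)&(W[...,2]<z1)&(np.hypot(W[...,0]-c[0],W[...,1]-c[1])<35)]
    if len(S): c,r=cv2.minEnclosingCircle(S[:,:2].astype(np.float32)); print(n,len(S),np.median(S,0).round(1),np.round(c,1),round(r,1)); 
    if n=="sqbody": print(cv2.minAreaRect(S[:,:2].astype(np.float32)))
print(wray(d,[(484,119),(468,200)],[109,95]).round(1))
print("rack floor",wray(d,[(287,178),(291,234),(295,285)],8).round(1))
E
```

```text
flask 1024 [437.1 -69.  108.4] [435.7 -68.4] 15.3
sqcap 619 [447.2  10.6  94.4] [446.1  12. ] 14.4
sqbody 758 [457.2   1.8  72.1] [446.6  12.1] 26.4
((446.0774230957031, 11.62455940246582), (39.84756088256836, 39.97599792480469), 75.13667297363281)
bottlecap 218 [459.7  75.6 110.3] [461.8  80.9] 10.8
[[441.2 -69.4 109. ]
 [450.3   7.5  95. ]]
rack floor [[636.8 -25.4   8. ]
 [644.6  49.8   8. ]
 [652.2 126.    8. ]]
```

servo_tool(
  rotation=[
    [0,0,0],
    [0,0,0],
    [0,0,0],
    [0,0,0],
    [0,0,0],
    [0,0,0],
    [0,0,0],
    [0,0,0],
  ],
  slide=[
    [-0.1,0.08,0],
    [-0.25,0.2,0],
    [-0.4,0.32,0],
    [-0.53,0.43,0],
    [-0.62,0.5,0],
    [-0.653,0.519,0],
    [-0.653,0.519,-0.15],
    [-0.653,0.519,-0.35],
  ],
  grip=[1,1,1,1,1,1,1,1],
)

```text
clock: 11.2
position: [462.9, 81.9, 161.5]
ee_rot: [-0.655, 0.756, -0.001, 0.002]
contact_force: [0.3, -0.5, -0.5]
gripper_width: 85.7
grasp_force: 0.0
```

servo_tool(
  rotation=[
    [0,0,0],
    [0,0,0],
    [0,0,0],
    [0,0,0],
    [0,0,0],
    [0,0,0],
    [0,0,0],
    [0,0,0],
  ],
  slide=[
    [0,0,-0.15],
    [0,0,-0.3],
    [0,0,-0.42],
    [0,0,-0.52],
    [0,0,-0.565],
    [0,0,-0.565],
    [0,0,-0.565],
    [0,0,-0.565],
  ],
  grip=[1,1,1,1,1,1,-1,-1],
)

```text
clock: 12.2
position: [462.1, 81.8, 48.7]
ee_rot: [-0.655, 0.756, -0.0, 0.001]
contact_force: [-0.5, 0.2, 0.4]
gripper_width: 51.8
grasp_force: 0.0
```

servo_tool(
  rotation=[
    [0,0,0],
    [0,0,0],
    [0,0,0],
    [0,0,0],
    [0,0,0],
    [0,0,0],
    [0,0,0],
    [0,0,0],
  ],
  slide=[
    [0,0,0],
    [0,0,0],
    [0,0,0],
    [0,0,0],
    [0,0,0],
    [0,0,0],
    [0,0,0],
    [0,0,0],
  ],
  grip=[-1,-1,-1,-1,-1,-1,-1,-1],
)

```text
clock: 13.2
position: [462.0, 81.7, 48.7]
ee_rot: [-0.655, 0.756, -0.0, 0.001]
contact_force: [-2.1, -0.2, 5.9]
gripper_width: 34.8
grasp_force: 59.5
```

servo_tool(
  rotation=[
    [0,0,0],
    [0,0,0],
    [0,0,0],
    [0,0,0],
    [0,0,0],
    [0,0,0],
    [0,0,0],
    [0,0,0],
  ],
  slide=[
    [0,0,0.02],
    [0,0,0.07],
    [0,0,0.17],
    [0,0,0.3],
    [0,0,0.43],
    [0,0,0.54],
    [0,0,0.6],
    [0,0,0.6],
  ],
  grip=[-1,-1,-1,-1,-1,-1,-1,-1],
)

```text
clock: 14.2
position: [461.7, 81.7, 168.5]
ee_rot: [-0.655, 0.756, -0.0, 0.001]
contact_force: [0.9, -0.5, -2.1]
gripper_width: 34.6
grasp_force: 60.0
```

servo_tool(
  rotation=[
    [0,0,0],
    [0,0,0],
    [0,0,0],
    [0,0,0],
    [0,0,0],
    [0,0,0],
    [0,0,0],
    [0,0,0],
  ],
  slide=[
    [0.04,-0.024,0],
    [0.14,-0.085,0],
    [0.29,-0.176,0],
    [0.45,-0.273,0],
    [0.61,-0.37,0],
    [0.76,-0.462,0],
    [0.85,-0.517,0],
    [0.885,-0.538,0],
  ],
  grip=[-1,-1,-1,-1,-1,-1,-1,-1],
)

```text
clock: 15.2
position: [638.9, -27.2, 165.7]
ee_rot: [-0.654, 0.756, 0.001, -0.001]
contact_force: [-0.1, -0.0, -1.4]
gripper_width: 34.8
grasp_force: 60.0
```

servo_tool(
  rotation=[
    [0,0,0],
    [0,0,0],
    [0,0,0],
    [0,0,0],
    [0,0,0],
    [0,0,0],
    [0,0,0],
    [0,0,0],
  ],
  slide=[
    [0,0,-0.05],
    [0,0,-0.15],
    [0,0,-0.27],
    [0,0,-0.39],
    [0,0,-0.49],
    [0,0,-0.56],
    [0,0,-0.6],
    [0,0,-0.605],
  ],
  grip=[-1,-1,-1,-1,-1,-1,-1,-1],
)

```text
clock: 16.2
position: [638.3, -25.9, 46.6]
ee_rot: [-0.655, 0.756, 0.0, -0.0]
contact_force: [-0.1, -0.2, -1.2]
gripper_width: 34.5
grasp_force: 60.0
```

servo_tool(
  rotation=[
    [0,0,0],
    [0,0,0],
    [0,0,0],
    [0,0,0],
    [0,0,0],
    [0,0,0],
    [0,0,0],
    [0,0,0],
  ],
  slide=[
    [0,0,-0.004],
    [0,0,-0.005],
    [0,0,-0.005],
    [0,0,-0.005],
    [0,0,-0.005],
    [0,0,-0.005],
    [0,0,-0.005],
    [0,0,-0.005],
  ],
  grip=[-1,-1,0,1,1,1,1,1],
)

```text
clock: 17.2
position: [638.5, -26.1, 45.9]
ee_rot: [-0.655, 0.756, 0.0, -0.0]
contact_force: [0.6, 0.1, 0.7]
gripper_width: 85.3
grasp_force: 0.0
```

servo_tool(
  rotation=[
    [0,0,0],
    [0,0,0],
    [0,0,0],
    [0,0,0],
    [0,0,0],
    [0,0,0],
    [0,0,0],
    [0,0,0],
  ],
  slide=[
    [0,0,0.04],
    [0,0,0.15],
    [0,0,0.35],
    [0,0,0.55],
    [0,0,0.75],
    [0,0,0.85],
    [0,0,0.9],
    [0,0,0.9],
  ],
  grip=[1,1,1,1,1,1,1,1],
)

```text
clock: 18.2
position: [638.6, -26.0, 226.4]
ee_rot: [-0.655, 0.756, -0.0, 0.0]
contact_force: [-0.1, -1.1, -0.3]
gripper_width: 85.5
grasp_force: 0.0
```

servo_tool(
  rotation=[
    [0,0,-0.009],
    [0,0,-0.018],
    [0,0,-0.018],
    [0,0,-0.018],
    [0,0,-0.018],
    [0,0,-0.018],
    [0,0,-0.018],
    [0,0,-0.018],
  ],
  slide=[
    [-0.1,0.02,0],
    [-0.25,0.05,0],
    [-0.45,0.09,0],
    [-0.65,0.13,0],
    [-0.82,0.16,0],
    [-0.92,0.18,0],
    [-0.962,0.189,0],
    [-0.962,0.189,-0.1],
  ],
  grip=[1,1,1,1,1,1,1,1],
)

```text
clock: 19.2
position: [446.8, 12.1, 206.5]
ee_rot: [-0.611, 0.791, -0.001, 0.001]
contact_force: [0.2, 0.5, -0.2]
gripper_width: 85.5
grasp_force: 0.0
```

servo_tool(
  rotation=[
    [0,0,0],
    [0,0,0],
    [0,0,0],
    [0,0,0],
    [0,0,0],
    [0,0,0],
    [0,0,0],
    [0,0,0],
  ],
  slide=[
    [0,0,-0.15],
    [0,0,-0.35],
    [0,0,-0.55],
    [0,0,-0.7],
    [0,0,-0.8],
    [0,0,-0.85],
    [0,0,-0.85],
    [0,0,-0.85],
  ],
  grip=[1,1,1,1,1,1,1,-1],
)

```text
clock: 20.2
position: [446.9, 12.0, 36.5]
ee_rot: [-0.611, 0.792, -0.0, 0.001]
contact_force: [-0.3, 1.0, -0.1]
gripper_width: 69.8
grasp_force: 0.0
```

servo_tool(
  rotation=[
    [0,0,0],
    [0,0,0],
    [0,0,0],
    [0,0,0],
    [0,0,0],
    [0,0,0],
    [0,0,0],
    [0,0,0],
  ],
  slide=[
    [0,0,0],
    [0,0,0],
    [0,0,0],
    [0,0,0],
    [0,0,0],
    [0,0,0],
    [0,0,0],
    [0,0,0],
  ],
  grip=[-1,-1,-1,-1,-1,-1,-1,-1],
)

```text
clock: 21.2
position: [446.7, 12.0, 36.8]
ee_rot: [-0.611, 0.792, -0.0, 0.001]
contact_force: [-1.0, 0.0, 6.2]
gripper_width: 39.2
grasp_force: 61.0
```

servo_tool(
  rotation=[
    [0,0,0],
    [0,0,0],
    [0,0,0],
    [0,0,0],
    [0,0,0],
    [0,0,0],
    [0,0,0],
    [0,0,0],
  ],
  slide=[
    [0,0,0.02],
    [0,0,0.07],
    [0,0,0.17],
    [0,0,0.3],
    [0,0,0.43],
    [0,0,0.54],
    [0,0,0.6],
    [0,0,0.6],
  ],
  grip=[-1,-1,-1,-1,-1,-1,-1,-1],
)

```text
clock: 22.2
position: [446.3, 11.9, 156.5]
ee_rot: [-0.611, 0.792, -0.0, 0.001]
contact_force: [0.2, 0.1, -3.2]
gripper_width: 39.5
grasp_force: 60.5
```

servo_tool(
  rotation=[
    [0,0,0.003],
    [0,0,0.006],
    [0,0,0.01],
    [0,0,0.014],
    [0,0,0.018],
    [0,0,0.022],
    [0,0,0.0256],
    [0,0,0.0256],
  ],
  slide=[
    [0.04,0.01,0],
    [0.16,0.03,0],
    [0.33,0.06,0],
    [0.5,0.095,0],
    [0.68,0.13,0],
    [0.85,0.16,0],
    [0.95,0.18,0],
    [0.997,0.189,0],
  ],
  grip=[-1,-1,-1,-1,-1,-1,-1,-1],
)

```text
clock: 23.2
position: [646.1, 49.7, 153.5]
ee_rot: [-0.673, 0.74, 0.001, -0.001]
contact_force: [-1.1, -0.3, -1.2]
gripper_width: 39.3
grasp_force: 60.6
```

servo_tool(
  rotation=[
    [0,0,0],
    [0,0,0],
    [0,0,0],
    [0,0,0],
    [0,0,0],
    [0,0,0],
    [0,0,0],
    [0,0,0],
  ],
  slide=[
    [0,0,-0.05],
    [0,0,-0.15],
    [0,0,-0.27],
    [0,0,-0.39],
    [0,0,-0.49],
    [0,0,-0.56],
    [0,0,-0.6],
    [0,0,-0.605],
  ],
  grip=[-1,-1,-1,-1,-1,-1,-1,-1],
)

```text
clock: 24.2
position: [645.3, 49.5, 34.6]
ee_rot: [-0.673, 0.74, 0.0, -0.0]
contact_force: [-0.2, 0.2, -2.5]
gripper_width: 39.3
grasp_force: 60.6
```

servo_tool(
  rotation=[
    [0,0,0],
    [0,0,0],
    [0,0,0],
    [0,0,0],
    [0,0,0],
    [0,0,0],
    [0,0,0],
    [0,0,0],
  ],
  slide=[
    [0,0,-0.004],
    [0,0,-0.006],
    [0,0,-0.006],
    [0,0,-0.006],
    [0,0,-0.006],
    [0,0,-0.006],
    [0,0,-0.006],
    [0,0,-0.006],
  ],
  grip=[-1,-1,0,1,1,1,1,1],
)

```text
clock: 25.2
position: [645.5, 49.5, 33.7]
ee_rot: [-0.673, 0.74, 0.0, -0.0]
contact_force: [-0.4, 0.4, 0.8]
gripper_width: 85.2
grasp_force: 0.0
```

servo_tool(
  rotation=[
    [0,0,0],
    [0,0,0],
    [0,0,0],
    [0,0,0],
    [0,0,0],
    [0,0,0],
    [0,0,0],
    [0,0,0],
  ],
  slide=[
    [0,0,0.04],
    [0,0,0.15],
    [0,0,0.35],
    [0,0,0.55],
    [0,0,0.75],
    [0,0,0.9],
    [0,0,0.95],
    [0,0,0.95],
  ],
  grip=[1,1,1,1,1,1,1,1],
)

```text
clock: 26.2
position: [645.4, 49.6, 223.8]
ee_rot: [-0.673, 0.74, 0.0, 0.0]
contact_force: [-0.4, -0.1, 0.2]
gripper_width: 85.4
grasp_force: 0.0
```

servo_tool(
  rotation=[
    [0,0,0],
    [0,0,0],
    [0,0,0],
    [0,0,0],
    [0,0,0],
    [0,0,0],
    [0,0,0],
    [0,0,0],
  ],
  slide=[
    [-0.1,-0.06,0],
    [-0.25,-0.15,0],
    [-0.43,-0.26,0],
    [-0.61,-0.37,0],
    [-0.78,-0.47,0],
    [-0.9,-0.54,0],
    [-0.97,-0.58,0],
    [-1,-0.59,0],
  ],
  grip=[1,1,1,1,1,1,1,1],
)

```text
clock: 27.2
position: [444.9, -68.7, 223.1]
ee_rot: [-0.672, 0.74, 0.0, -0.0]
contact_force: [0.5, 0.6, 0.3]
gripper_width: 85.5
grasp_force: 0.0
```

servo_tool(
  rotation=[
    [0,0,0],
    [0,0,0],
    [0,0,0],
    [0,0,0],
    [0,0,0],
    [0,0,0],
    [0,0,0],
    [0,0,0],
  ],
  slide=[
    [-0.049,0,-0.05],
    [-0.049,0,-0.2],
    [-0.049,0,-0.38],
    [-0.049,0,-0.55],
    [-0.049,0,-0.68],
    [-0.049,0,-0.74],
    [-0.049,0,-0.74],
    [-0.049,0,-0.74],
  ],
  grip=[1,1,1,1,1,1,1,1],
)

```text
clock: 28.2
position: [436.6, -68.2, 76.4]
ee_rot: [-0.673, 0.74, -0.001, 0.001]
contact_force: [0.1, 0.6, 1.0]
gripper_width: 86.2
grasp_force: 0.0
```

servo_tool(
  rotation=[
    [0,0,0],
    [0,0,0],
    [0,0,0],
    [0,0,0],
    [0,0,0],
    [0,0,0],
    [0,0,0],
    [0,0,0],
  ],
  slide=[
    [0,0,0],
    [0,0,0],
    [0,0,0],
    [0,0,0],
    [0,0,0],
    [0,0,0],
    [0,0,0],
    [0,0,0],
  ],
  grip=[-1,-1,-1,-1,-1,-1,-1,-1],
)

```text
clock: 29.2
position: [435.8, -68.5, 76.2]
ee_rot: [-0.673, 0.74, -0.0, 0.0]
contact_force: [-2.1, 0.0, 5.5]
gripper_width: 28.5
grasp_force: 59.0
```

servo_tool(
  rotation=[
    [0,0,0],
    [0,0,0],
    [0,0,0],
    [0,0,0],
    [0,0,0],
    [0,0,0],
    [0,0,0],
    [0,0,0],
  ],
  slide=[
    [0,0,0.02],
    [0,0,0.07],
    [0,0,0.17],
    [0,0,0.3],
    [0,0,0.43],
    [0,0,0.54],
    [0,0,0.6],
    [0,0,0.6],
  ],
  grip=[-1,-1,-1,-1,-1,-1,-1,-1],
)

```text
clock: 30.2
position: [436.0, -68.4, 196.3]
ee_rot: [-0.673, 0.74, -0.0, 0.001]
contact_force: [1.0, 0.4, -2.1]
gripper_width: 28.8
grasp_force: 59.3
```

servo_tool(
  rotation=[
    [0,0,0],
    [0,0,0],
    [0,0,0],
    [0,0,0],
    [0,0,0],
    [0,0,0],
    [0,0,0],
    [0,0,0],
  ],
  slide=[
    [0.02,0.02,0],
    [0.07,0.06,0],
    [0.15,0.12,0],
    [0.25,0.21,0],
    [0.35,0.3,0],
    [0.45,0.38,0],
    [0.54,0.45,0],
    [0.6,0.5,0],
  ],
  grip=[-1,-1,-1,-1,-1,-1,-1,-1],
)

```text
clock: 31.2
position: [557.2, 33.0, 194.9]
ee_rot: [-0.673, 0.74, 0.0, -0.0]
contact_force: [-0.5, 0.1, -2.0]
gripper_width: 28.9
grasp_force: 59.3
```

servo_tool(
  rotation=[
    [0,0,0],
    [0,0,0],
    [0,0,0],
    [0,0,0],
    [0,0,0],
    [0,0,0],
    [0,0,0],
    [0,0,0],
  ],
  slide=[
    [0.06,0.06,0],
    [0.14,0.13,0],
    [0.23,0.22,0],
    [0.32,0.31,0],
    [0.4,0.385,0],
    [0.46,0.44,0],
    [0.488,0.468,0],
    [0.488,0.468,0],
  ],
  grip=[-1,-1,-1,-1,-1,-1,-1,-1],
)

```text
clock: 32.2
position: [653.4, 125.4, 195.3]
ee_rot: [-0.673, 0.74, 0.0, -0.0]
contact_force: [-0.1, -1.0, -2.3]
gripper_width: 28.9
grasp_force: 59.4
```

servo_tool(
  rotation=[
    [0,0,0],
    [0,0,0],
    [0,0,0],
    [0,0,0],
    [0,0,0],
    [0,0,0],
    [0,0,0],
    [0,0,0],
  ],
  slide=[
    [0,0,-0.05],
    [0,0,-0.15],
    [0,0,-0.27],
    [0,0,-0.39],
    [0,0,-0.49],
    [0,0,-0.56],
    [0,0,-0.6],
    [0,0,-0.605],
  ],
  grip=[-1,-1,-1,-1,-1,-1,-1,-1],
)

```text
clock: 33.2
position: [653.2, 125.0, 74.4]
ee_rot: [-0.673, 0.74, 0.0, -0.0]
contact_force: [0.4, 0.5, -1.1]
gripper_width: 28.3
grasp_force: 59.4
```

servo_tool(
  rotation=[
    [0,0,0],
    [0,0,0],
    [0,0,0],
    [0,0,0],
    [0,0,0],
    [0,0,0],
    [0,0,0],
    [0,0,0],
  ],
  slide=[
    [0,0,-0.004],
    [0,0,-0.007],
    [0,0,-0.007],
    [0,0,-0.007],
    [0,0,-0.007],
    [0,0,-0.007],
    [0,0,-0.007],
    [0,0,-0.007],
  ],
  grip=[-1,-1,0,1,1,1,1,1],
)

```text
clock: 34.2
position: [653.4, 125.2, 73.3]
ee_rot: [-0.673, 0.74, -0.0, -0.0]
contact_force: [-0.7, -0.3, 0.2]
gripper_width: 85.4
grasp_force: 0.0
```

servo_tool(
  rotation=[
    [0,0,0],
    [0,0,0],
    [0,0,0],
    [0,0,0],
    [0,0,0],
    [0,0,0],
    [0,0,0],
    [0,0,0],
  ],
  slide=[
    [0,0,0.04],
    [0,0,0.15],
    [0,0,0.35],
    [0,0,0.55],
    [0,0,0.75],
    [-0.1,0.1,0.8],
    [-0.2,0.25,0.8],
    [-0.25,0.4,0.8],
  ],
  grip=[1,1,1,1,1,1,1,1],
)

```text
clock: 35.2
position: [602.6, 205.7, 234.7]
ee_rot: [-0.673, 0.74, -0.0, 0.001]
contact_force: [0.8, 0.5, 0.1]
gripper_width: 85.5
grasp_force: 0.0
```

```bash
python3 - <<'E'
from h import *
s=read_state(); d=get_image("wrist"); d["state"]=s
cv2.imwrite("pics/w3.png",d["image"][...,::-1]); W=world(d)
t=-.096; X=np.array([np.cos(t),np.sin(t)]); Y=np.array([-np.sin(t),np.cos(t)]); o=np.array([643.1,11.8])
for n,y,z0,z1 in (("jar",-114,64,80),("bottle",-38,100,116),("square",38,85,99),("flask",114,98,114)):
    c=o+y*Y; S=W[(W[...,2]>z0)&(W[...,2]<z1)&(np.hypot(W[...,0]-c[0],W[...,1]-c[1])<35)]
    if len(S): c,r=cv2.minEnclosingCircle(S[:,:2].astype(np.float32)); q=np.array(c)-o; print(n,len(S),"rack xy",(q@X).round(1),(q@Y).round(1),"r",round(r,1),"ztop",np.percentile(S[:,2],70).round(1))
E
```

```text
square 893 rack xy -1.5 38.0 r 14.2 ztop 91.7
flask 945 rack xy -1.6 113.8 r 15.2 ztop 105.8
```

View pics/w3.png

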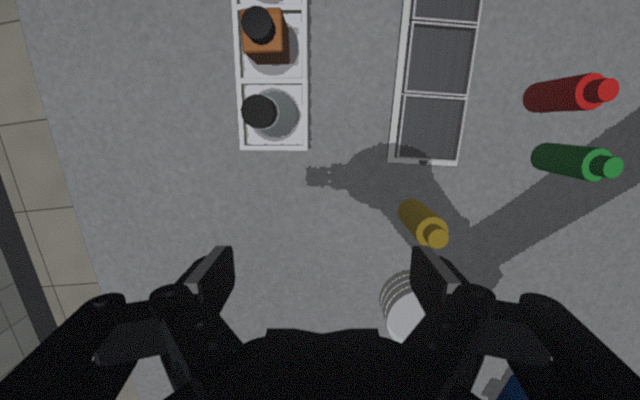

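The flask at (260,112) and the amber bottle at (260,27) stand upright and centred in the left two compartments. I check the other two with one fixed-camera picture.

```bash
python3 - <<'E'
from h import *
d=get_image("scene"); c=d["image"][150:320,180:420,::-1]; cv2.imwrite("pics/s2.png",cv2.resize(c,None,fx=3,fy=3))
E
```

```text
(no output)
```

View pics/s2.png

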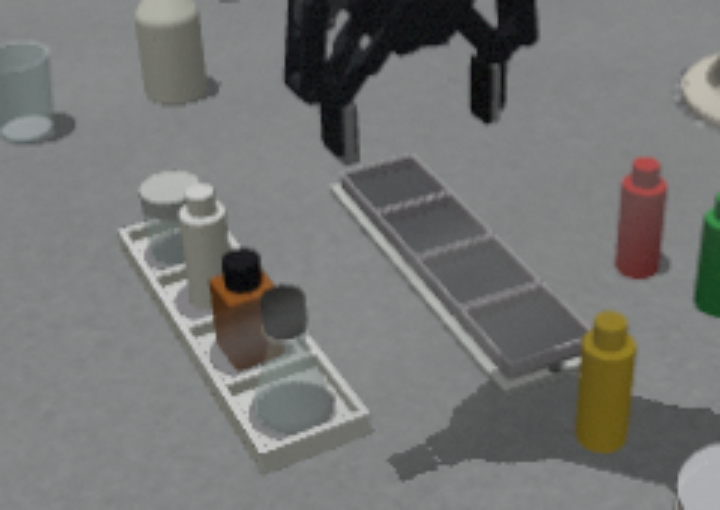

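All four stand upright in the rack, in the order jar (168,200), bottle (203,245), amber (240,310) and flask (290,360) from the right end. The platform is empty and the gripper is clear.

```bash
python3 -c "
from bench import job_done; print(job_done())"
```

```text
the job is handed in; nothing more can be done
None
```

All four containers stand upright in the white rack in reverse order (from the robot's right end: jar, white bottle, amber square bottle, flask), and the job was handed in at about 35 s on the robot clock; no verdict came back.

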